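Index the carver's turntable and set its brake

ROBOT

A 7-joint arm with a two-finger parallel gripper is mounted at the origin on the work surface. World frame = base frame: x ahead of the robot, y to its left, z up, the work surface at z = 0. Lengths are in m, angles in rad, forces in N, time in s.
With the tool pointing down it reaches from about 0.425 to 0.825 m from the base axis. Payload 3.6 kg.
Tool frame: the origin (TCP) lies on the front face of the gripper's body, between the roots of the fingers; the fingertips stand 73 mm ahead of it and the grasp point (between the pads) lies 54 mm ahead of it; z points along the fingers, y is the line along which they close (so a half turn about z gives the same grasp; the last joint's range is limited). The gripper opens to 85 mm and grips with 20 to 120 N. Pads are 22 mm wide; open, the fingers measure 114 mm over their backs; the gripper's body (76 mm by 85 mm) begins 54 mm behind the grasp point. The pads swing forward as they close: fully open they stand 13 mm farther back than shut.
Start: joints at [-1.24, 0.615, -0.013, 1.423, 0.008, 1.103, -0.04], TCP at [0.228, 0.609, 0.304] pointing down, gripper open.
Joint ranges: [-3.12, 3.12], [-0.3, 2.06], [-1.34, 1.32], [0.26, 2.42], [-1.36, 4.5], [0.01, 1.98], [-2.84, 2.84]. Speed limits (rad/s): [2.79, 2.79, 3.14, 3.14, 3.14, 3.14, 3.14].

INTERFACE

Orientations are given as a rotation vector (axis times angle).
In Python, from bench import state, cams, job gives the robot as it stands.
- The arm moves only by the tool jog_arm, never from a script. Its argument "commands" is one flat list of numbers, 6 for each row, row after row: the shift along the tool's x, y, z in units of 400 mm (1.0 is 400 mm), then the turn, a rotation vector about the tool's x, y, z in units of 2 rad (1.0 is 2 rad). In form: [dx, dy, dz, rx, ry, rz, dx, dy, dz, rx, ry, rz, ...]. A call has 1 to 8 rows; each row is the pose to reach, as a shift and turn from the pose commanded when the call began, along the tool's axes at that moment; what a row does not reach only later rows make up. A row lasts 1/10 s, in which the tool goes at most 50 mm and 8.59 degrees, less where a joint would pass 70% of its speed; a pose out of reach is approached as far as the arm can. A call with a number of a shift or a turn outside -1 to 1 is refused whole. A call with a gripper value outside its range is refused whole. "fingers" is the opening, from 0 (shut) to 1 (fully open), set as the call begins (left out, the last holds). The fingers move at their own pace and stop on an object; the grip force is fixed at half the most. Time passes only in rows, so rows that repeat a pose let the fingers close. It gives the time, the measured TCP pose, the force, the opening and the grip force at its end, in the units of the state.
- state(): the state, without advancing time (a new reading comes with each control period).
- cams.get_image(name): name is "scene" or "top" or "wrist"; returns a dict with "img" (400x640x3 uint8, blue, green, red), "fovy" (degrees; the focal length in pixels is half the picture's height over the tangent of half this angle, whatever the lens; pixels are square), "cx", "cy" (the principal point, pixels), "view" (4x4, takes a point from world to camera coordinates). Camera axes: x right, y down, z forward; pixel columns grow to the right and rows downward; lengths in m; the calibration is good to about 2 mm. A picture is of the moment at which its call begins. There is no depth.
- job.job_done(): hands the job in; it is judged then, once.
The state is a dict: "time_s": time; "joint_positions": joint angles; "qvel": joint speeds; "joint_torque": joint torques, N m; "tool_pos": TCP position; "orientation": TCP orientation; "force": force on the tool from outside, world axes, zero at the start; "wrist_torque": the same for the moment, N m; "gripper_width": finger opening in m; "finger_force": force on a finger pad.
Only numpy, scipy, OpenCV 4.12 (cv2) and the standard library are available. Lean on these libraries where they do the work, as an engineer would, in place of code of your own. Each camera call takes 0.05 s, during which the arm holds its last target. There are 200 camera calls.

TASK

With a fingertip, gently push the wooden turntable round by one of its four spokes until the red spoke points at the yellow mark on the board. Then push the blue-ended brake lever round, all the way to its stop by the green peg, with the red spoke still at the mark. Only push, pinch nothing; do not touch the carving that rides on the turntable, and leave all the other things where they are.

Things in the scene. Friction and masses are not known exactly. Their poses are not given: they have to be found in the camera images.
- stand: the carving stand: board with a black rubber face, fixed to the table, 300 mm (its x) by 400 mm (its y), top 18 mm above the table. Origin at the underside on the turntable's vertical axis; the board reaches 150 mm both ways in x, and from -150 to +250 mm in y. Its -x axis points from that axis to the yellow mark, roughly towards the robot
- hub (a point): point on the turntable's vertical axis, 50 mm above the table; does not turn. The wooden disc has 76 mm radius, its underside is 35 mm and its top 65 mm above the table
- turntable (a joint): angle of the wooden turntable (rad), positive anticlockwise seen from above; 0 when the red spoke is exactly at the yellow mark. It may be turned either way, past 0 too (limits at +-6.2). It stays where it is left; a push of about 1.5 N at 100 mm from the axis turns it
- red_tip (a point): tip of the red spoke; turns with the turntable. Four round level spokes (one red, three pale wood) stand out from the disc 90 degrees apart, 16 mm thick, reaching 125 mm from the axis, centre lines 50 mm above the table
- mark (a point): the point on the yellow mark (flat plate on the board, 32 mm long radially, 24 mm wide, 3 mm thick) that lies straight under the red spoke's tip when the turntable is set, 125 mm from the axis, 21 mm above the table
- brake (a joint): angle of the steel brake lever (rad) about its vertical pivot; 0 = fully released, grows anticlockwise seen from above, 1.22 = stop at the green peg (brake set). In the stand's frame the lever points from the pivot at 60 degrees (from +x towards +y) at 0 and at 130 degrees when set. It stays where it is left; about 3 N at 55 mm from the pivot moves it
- brake_pivot (a point): on the brake lever's vertical axis, 50 mm above the table, 155 mm from the hub along the stand's +y. Pivot boss of 16 mm radius, top 57 mm above the table. 36 mm from the pivot stand two fixed pegs, 10 mm thick, up to 60 mm above the table: green beside the set position (150 degrees in the stand's frame), grey beside the released one (40 degrees)
- brake_end (a point): centre of the blue ball (24 mm diameter) on the lever's free end, 90 mm from the pivot, 50 mm above the table; moves with the lever. The lever is a level round steel bar, 14 mm thick, centre line 50 mm above the table
- carving: square relief carving in dark wood with raised pale squares, 64 x 64 x 26 mm, lying loose on the middle of the turntable and riding round with it, its top 91 mm above the table; origin at the centre of its underside. Not to be touched
- offcut: pale wooden offcut, 36 x 36 mm, 34 mm high, standing on a far corner of the stand's board. Bystander, leave alone; origin at the centre of its underside
- weight: brass cylinder, 34 mm diameter, 28 mm high, standing on the stand's board on the far side. Bystander, leave alone; origin at the centre of its underside
- mallet: round wooden carver's mallet standing on its head, 88 mm diameter, 240 mm high. Bystander, leave alone; origin at the centre of its underside
- bottle: clear bottle with a red cap, 64 mm diameter, 190 mm high. Bystander, leave alone; origin at the centre of its underside
- mug: white mug, 80 mm diameter, 90 mm high. Bystander, leave alone; origin at the centre of its underside
- gouge: gouge with a light wooden handle, 200 mm long, lying flat. Bystander, leave alone; origin at the centre of its underside
- stone: grey sharpening stone, 150 x 50 x 25 mm, lying flat. Bystander, leave alone; origin at the centre of its underside

How it is judged:
By the outcome, as a careful person would: the job done as asked, in the order asked, and still so for the second after the job is handed in, with the robot touching nothing.
It also fails if it takes over 62 s, if anything falls off the work surface, if the arm or the gripper's body presses on something with over 40 N, if the wrist force passes 120 N, or if a joint passes its speed limit or range.

## Working session

There is one attempt and no reset: what is moved stays moved. The work goes in short steps, Python scripts to look and compute and a tool call to move; the robot and the scene stay as the last step left them, time stands still between calls to the robot, and variables do not carry over. Pictures are saved under pics/ and viewed, at most 10 in all, crops included, and the job is handed in when it is done.

Besides the shell and the picture viewer there is one more tool, called after "Call:" as name(argument=value, ...) on one line, values as JSON. jog_arm: Moves the arm, as the interface text tells. Shifts and turns lie within -1 to 1; 1 stands for 400 mm of shift or 2 rad of turn. Its arguments: {"type":"object","properties":{"commands":{"type":"array"},"fingers":{"type":"number"}},"required":["commands"]}

```bash
mkdir -p pics; ls; cat > h.py <<'E'
import numpy as np, cv2
from bench import state, cams, job
def K(c):
    f=c["img"].shape[0]/2/np.tan(np.radians(c["fovy"])/2); return f,c["cx"],c["cy"]
def ray(c,u,v):
    f,cx,cy=K(c); V=np.array(c["view"]); R=V[:3,:3]; o=-R.T@V[:3,3]
    return o,R.T@np.array([(u-cx)/f,(v-cy)/f,1])
def onz(c,u,v,z):
    o,d=ray(c,u,v); return o+d*(z-o[2])/d[2]
def proj(c,p):
    f,cx,cy=K(c); V=np.array(c["view"]); q=V[:3,:3]@np.array(p)+V[:3,3]; return np.array([f*q[0]/q[2]+cx,f*q[1]/q[2]+cy])
def tri(a,b):
    A=np.zeros((3,3));B=np.zeros(3)
    for o,d in (a,b):
        d=d/np.linalg.norm(d);P=np.eye(3)-np.outer(d,d);A+=P;B+=P@o
    return np.linalg.solve(A,B)
E
python3 - <<'E'
from h import *
for n in("top","scene"):
    c=cams.get_image(n);cv2.imwrite(f"pics/{n}0.png",c["img"])
    o,d=ray(c,320,200);print(n,c["fovy"],o.round(3),d.round(3))
s=state();print(s["time_s"],s["tool_pos"],s["orientation"],s["gripper_width"])
E
```

```text
pics
top 43.82885788525094 [0.306 0.011 1.423] [ 0.144 -0.029 -0.989]
scene 42.88824207104257 [ 1.333 -0.717  1.056] [-0.549  0.494 -0.675]
0.1 [0.2274276  0.60835087 0.30285392] [-0.55884073 -3.09108238  0.00361269] 0.08538872074903776
```

View pics/top0.png

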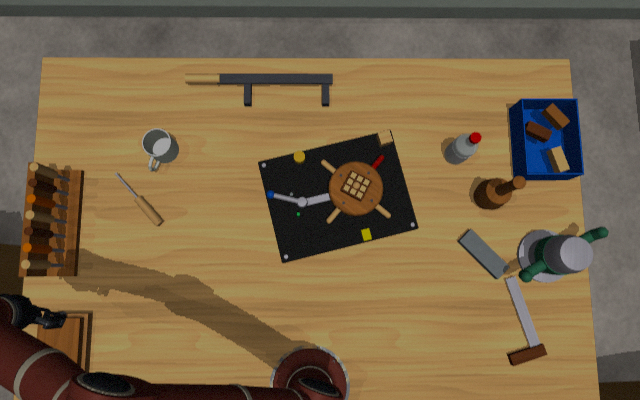

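View pics/scene0.png

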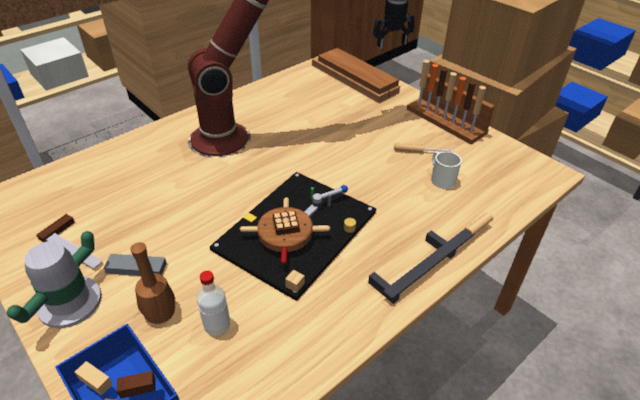

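The top view shows the yellow mark at (366,234), turntable at (356,188), red spoke towards (380,160), blue ball at (271,195), lever pivot (302,202) and green peg (298,214). The scene view shows the red spoke at (284,256), the ball at (344,189) and the mark at (249,217).

```bash
python3 - <<'E'
from h import *
T=cams.get_image("top");S=cams.get_image("scene")
def blob(c,lo,hi,roi):
    x0,y0,x1,y1=roi;h=cv2.cvtColor(c["img"],cv2.COLOR_BGR2HSV)[y0:y1,x0:x1]
    m=cv2.inRange(h,lo,hi);n,l,st,ce=cv2.connectedComponentsWithStats(m)
    i=1+np.argmax(st[1:,4]);ys,xs=np.where(l==i);return ce[i]+[x0,y0],st[i,4],np.c_[xs+x0,ys+y0]
R={}
for n,lo,hi,rt,rs in [("blue",(105,150,40),(125,255,255),(260,185,285,205),(330,180,355,200)),
  ("mark",(22,150,100),(33,255,255),(355,222,378,246),(238,205,262,228)),
  ("green",(50,120,30),(75,255,255),(290,206,306,222),(300,180,322,200)),
  ("red",(0,200,60),(5,255,255),(365,150,390,172),(272,240,295,268))]:
    a,na,pa=blob(T,lo,hi,rt);b,nb,pb=blob(S,lo,hi,rs)
    print(n,a.round(1),na,b.round(1),nb,"tri",tri(ray(T,*a),ray(S,*b)).round(4)); R[n]=(a,pa)
mk=onz(T,*R["mark"][0],.021);bl=onz(T,*R["blue"][0],.05)
# disc ellipse fit: brown mask
h=cv2.cvtColor(T["img"],cv2.COLOR_BGR2HSV)
for n,uv in [("corners",[(263.5,165),(286,257),(412.5,225),(387,133)])]:
    P=[onz(T,*p,.018) for p in uv];print(np.round(P,3))
m=cv2.inRange(h,(5,90,60),(20,255,255));k=m[140:240,310:405];k=cv2.morphologyEx(k,cv2.MORPH_OPEN,np.ones((13,13)))
cs=max(cv2.findContours(k,0,2)[0],key=cv2.contourArea);e=cv2.fitEllipse(cv2.convexHull(cs));print(e)
c=np.array(e[0])+[310,140];print("disc",c,onz(T,*c,.06).round(4),"rad",e[1][0]/2*(1.423-.06)/K(T)[0])
print("mark",mk.round(4),"blue",bl.round(4))
cv2.imwrite("pics/c.png",cv2.resize(T["img"][120:270,250:425],None,fx=4.5,fy=4,interpolation=2)[:, :])
E
```

```text
blue [269.9 194.1] 56 [344.  188.3] 26 tri [0.5221 0.1093 0.0494]
mark [366.  234.1] 97 [249.9 217.1] 67 tri [ 0.4119 -0.1609  0.0187]
green [297.8 214.1] 18 [311.7 191.4] 29 tri [0.4658 0.031  0.0441]
red [377.8 161.3] 76 [283.7 255.4] 72 tri [ 0.615  -0.1947  0.051 ]
[[ 0.612  0.131  0.018]
 [ 0.349  0.065  0.018]
 [ 0.438 -0.294  0.018]
 [ 0.708 -0.228  0.018]]
((63.561485290527344, 50.405025482177734), (19.204069137573242, 26.690507888793945), 11.521520614624023)
disc [373.56148529 190.40502548] [ 0.5306 -0.179   0.06  ] rad 0.026324997723902274
mark [ 0.4119 -0.1602  0.021 ] blue [0.5224 0.1097 0.05  ]
```

View pics/c.png

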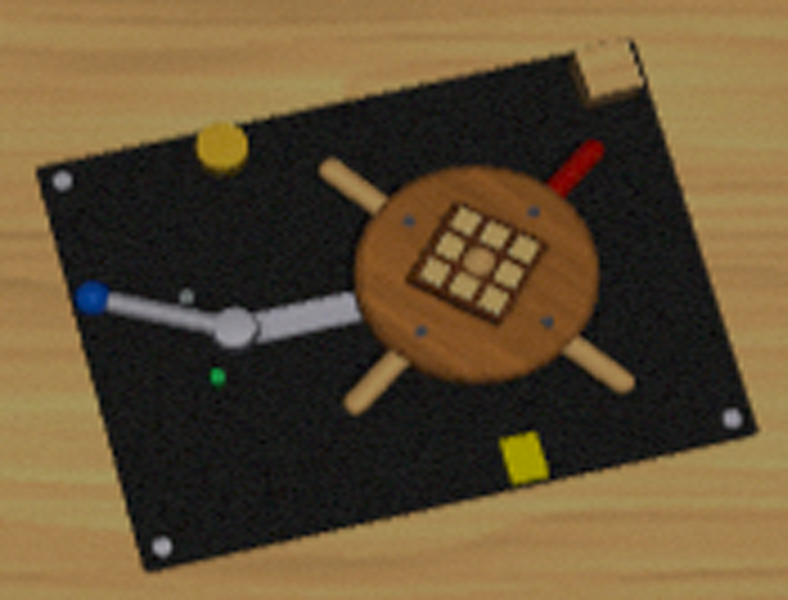

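The crop agrees: three screws give a stand yaw of about 14°, hub ≈ (0.537,-0.130) and pivot ≈ (0.500,0.020), and the measured mark and ball fit these. Red is at about -40° and the target is -166°, so it needs about 126° clockwise. I'll push the pale far-left spoke at 50°.

Call:
jog_arm(commands=[-0.68,-0.59,0,0,0,0.607,-0.68,-0.59,0,0,0,0.607,-0.68,-0.59,0,0,0,0.607,-0.68,-0.59,0,0,0,0.607,-0.68,-0.59,0,0,0,0.607,-0.68,-0.59,0,0,0,0.607,-0.68,-0.59,0,0,0,0.607,-0.68,-0.59,0,0,0,0.607], fingers=0)

```text
time_s: 1.0
tool_pos: [0.403, 0.2855, 0.3045]
orientation: [2.224, 2.214, -0.001]
force: [0.4, 0.7, -0.1]
gripper_width: -0.0003
finger_force: 0.0
```

```bash
python3 - <<'E'
from h import *
from scipy.spatial.transform import Rotation as R
s=state();print(s["time_s"],s["tool_pos"],s["gripper_width"],R.from_rotvec(s["orientation"]).as_matrix().round(3),s["joint_positions"])
T=cams.get_image("top")
print(onz(T,460,153,0),onz(T,475,138,.19),onz(T,492,195,0))
E
```

```text
1.0 [0.40302436 0.28554076 0.30447485] -0.00033928861040482676 [[ 0.005  1.     0.002]
 [ 1.    -0.005 -0.003]
 [-0.003  0.002 -1.   ]] [-0.91092658  0.38803893  0.34795496  1.87073065 -0.15922487  0.91014238
 -0.49337885]
[ 0.65195783 -0.44586494  0.        ] [ 0.64531543 -0.42572518  0.19      ] [ 0.52626844 -0.53341682  0.        ]
```

Call:
jog_arm(commands=[-0.77,0.43,0,0,0,0,-0.77,0.43,0,0,0,0,-0.77,0.43,0,0,0,0,-0.77,0.43,0,0,0,0,-0.77,0.43,0,0,0,0,-0.77,0.43,0,0,0,0,-0.77,0.43,0,0,0,0,-0.77,0.43,0,0,0,0])

```text
time_s: 1.85
tool_pos: [0.5778, -0.0209, 0.304]
orientation: [2.211, 2.223, -0.004]
force: [-0.3, -0.3, -1.6]
gripper_width: -0.0
finger_force: 0.0
```

Call:
jog_arm(commands=[0,0,0.1,0,0,0,0,0,0.2,0,0,0,0,0,0.3,0,0,0,0,0,0.36,0,0,0,0,0,0.4,0,0,0,0,0,0.4,0,0,0])

```text
time_s: 2.45
tool_pos: [0.5742, -0.011, 0.1412]
orientation: [-2.199, -2.236, 0.005]
force: [-0.2, 0.2, -0.5]
gripper_width: -0.0002
finger_force: 0.0
```

```bash
python3 - <<'E'
from h import *
s=state();print(s["time_s"],s["tool_pos"],s["force"])
S=cams.get_image("scene");T=cams.get_image("top")
a=cv2.resize(S["img"][120:300,210:400],None,fx=2,fy=2);b=cv2.resize(T["img"][100:280,240:430],None,fx=2,fy=2)
cv2.imwrite("pics/d.png",np.hstack([a,b]))
for z in(.073,.060): print(proj(S,s["tool_pos"]-np.array([0,0,z])))
E
```

```text
2.45 [ 0.57420073 -0.01104185  0.14118215] [-0.19872899  0.15683159 -0.47750299]
[326.01481084 210.79846843]
[326.10643169 207.4319177 ]
```

View pics/d.png

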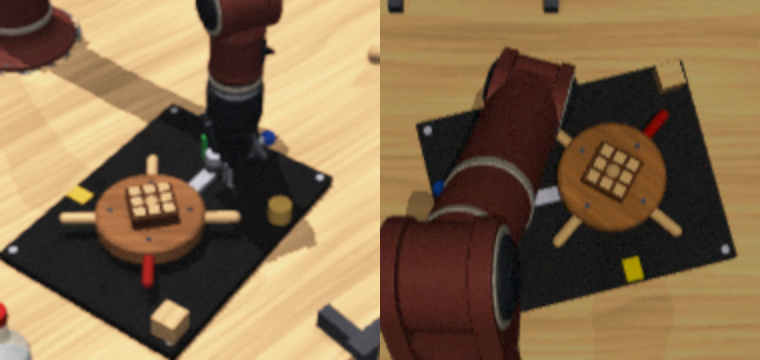

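Fingertip at (325,212) in the scene view matches the 73 mm tip length. Next I move to the spoke's side and lower.

Call:
jog_arm(commands=[-0.05,-0.01,0.03,0,0,0,-0.05,-0.01,0.06,0,0,0,-0.05,-0.01,0.083,0,0,0,-0.05,-0.01,0.083,0,0,0,-0.05,-0.01,0.083,0,0,0])

```text
time_s: 3.05
tool_pos: [0.5723, -0.0321, 0.1107]
orientation: [-2.205, -2.237, -0.001]
force: [1.4, -0.4, -0.3]
gripper_width: -0.0
finger_force: 0.0
```

```bash
cat >> h.py <<'E'
from scipy.spatial.transform import Rotation
hub=np.array([.537,-.130])
def rows(pts,z):
    s=state();Rm=Rotation.from_rotvec(s["orientation"]).as_matrix();p=np.array(s["tool_pos"])
    print("t",s["time_s"],"pos",p.round(4),"F",np.round(s["force"],1))
    d=p[:2]-hub;print("polar",np.hypot(*d).round(4),np.degrees(np.arctan2(d[1],d[0])).round(1))
    for q in pts: print((Rm.T@(np.r_[q,z]-p)/.4).round(3).tolist())
def arc(a,b,n=8,r=.105,c=hub):
    t=np.radians(np.linspace(a,b,n+1)[1:]);return c+r*np.c_[np.cos(t),np.sin(t)]
E
python3 - <<'E'
from h import *
rows(arc(72,40),.108)
E
```

```text
t 3.05 pos [ 0.5723 -0.0321  0.1107] F [ 1.4 -0.4 -0.3]
polar 0.104 70.2
[-0.001, 0.01, 0.007]
[-0.009, 0.027, 0.007]
[-0.018, 0.043, 0.007]
[-0.028, 0.058, 0.007]
[-0.039, 0.073, 0.007]
[-0.051, 0.087, 0.007]
[-0.064, 0.1, 0.007]
[-0.078, 0.112, 0.007]
```

Call:
jog_arm(commands=[-0.001,0.01,0.005,0,0,0,-0.009,0.027,0.005,0,0,0,-0.018,0.043,0.005,0,0,0,-0.028,0.058,0.005,0,0,0,-0.039,0.073,0.005,0,0,0,-0.051,0.087,0.005,0,0,0,-0.064,0.1,0.005,0,0,0,-0.078,0.112,0.005,0,0,0])

```text
time_s: 3.85
tool_pos: [0.6174, -0.0642, 0.1085]
orientation: [-2.206, -2.235, 0.001]
force: [-2.0, 1.4, 0.5]
gripper_width: 0.0004
finger_force: 0.9
```

```bash
python3 - <<'E'
from h import *
rows(arc(42,10),.108)
E
```

```text
t 3.85 pos [ 0.6174 -0.0642  0.1085] F [-2.   1.4  0.5]
polar 0.1039 39.3
[-0.003, 0.006, 0.001]
[-0.018, 0.016, 0.001]
[-0.034, 0.026, 0.001]
[-0.05, 0.034, 0.001]
[-0.067, 0.042, 0.001]
[-0.084, 0.048, 0.001]
[-0.102, 0.052, 0.001]
[-0.12, 0.056, 0.001]
```

Call:
jog_arm(commands=[-0.005,0.006,0,0,0,0,-0.018,0.016,0,0,0,0,-0.034,0.026,0,0,0,0,-0.05,0.034,0,0,0,0,-0.067,0.042,0,0,0,0,-0.084,0.048,0,0,0,0,-0.102,0.052,0,0,0,0,-0.12,0.056,0,0,0,0])

```text
time_s: 4.65
tool_pos: [0.6404, -0.1121, 0.1087]
orientation: [-2.207, -2.236, -0.0]
force: [-2.3, 1.1, -0.2]
gripper_width: 0.0
finger_force: 0.9
```

```bash
python3 - <<'E'
from h import *
rows(arc(10,-22),.108)
E
```

```text
t 4.65 pos [ 0.6404 -0.1121  0.1087] F [-2.3  1.1 -0.2]
polar 0.1049 9.8
[-0.017, 0.002, 0.002]
[-0.036, 0.003, 0.002]
[-0.054, 0.003, 0.002]
[-0.072, 0.002, 0.002]
[-0.09, -0.001, 0.002]
[-0.108, -0.005, 0.002]
[-0.126, -0.01, 0.002]
[-0.143, -0.017, 0.002]
```

Call:
jog_arm(commands=[-0.017,0.002,0,0,0,0,-0.036,0.003,0,0,0,0,-0.054,0.003,0,0,0,0,-0.072,0.002,0,0,0,0,-0.09,-0.001,0,0,0,0,-0.108,-0.005,0,0,0,0,-0.126,-0.01,0,0,0,0,-0.143,-0.017,0,0,0,0])

```text
time_s: 5.45
tool_pos: [0.6342, -0.1694, 0.1087]
orientation: [2.207, 2.236, 0.001]
force: [-1.1, 3.8, -0.1]
gripper_width: 0.0001
finger_force: 0.9
```

```bash
python3 - <<'E'
from h import *
rows(arc(-22,-54),.108)
T=cams.get_image("top")
cv2.imwrite("pics/e.png",cv2.resize(T["img"][100:280,240:520],None,fx=2.5,fy=2.5))
E
```

```text
t 5.45 pos [ 0.6342 -0.1694  0.1087] F [-1.1  3.8 -0.1]
polar 0.1048 -22.0
[-0.017, -0.007, 0.002]
[-0.033, -0.016, 0.002]
[-0.048, -0.026, 0.002]
[-0.063, -0.037, 0.002]
[-0.077, -0.049, 0.002]
[-0.09, -0.062, 0.002]
[-0.102, -0.076, 0.002]
[-0.113, -0.09, 0.002]
```

View pics/e.png

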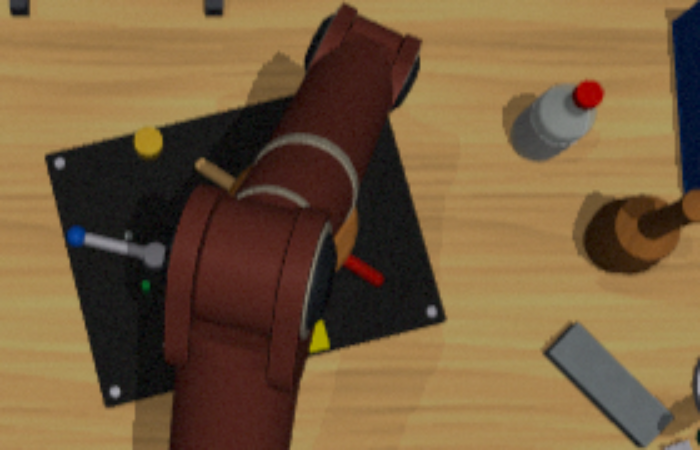

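The red spoke's tip is now at crop (382,280), about -125° as expected, and the arm is well clear of the bottle and mallet.

Call:
jog_arm(commands=[-0.017,-0.007,0,0,0,0,-0.033,-0.016,0,0,0,0,-0.048,-0.026,0,0,0,0,-0.063,-0.037,0,0,0,0,-0.077,-0.049,0,0,0,0,-0.088,-0.06,0,0,0,0,-0.097,-0.07,0,0,0,0,-0.103,-0.078,0,0,0,0])

```text
time_s: 6.3
tool_pos: [0.6032, -0.2112, 0.1088]
orientation: [2.207, 2.235, -0.0]
force: [0.4, 2.1, 0.4]
gripper_width: 0.0
finger_force: 0.8
```

```bash
cat >> h.py <<'E'
def mask(c,lo,hi,roi):
    x0,y0,x1,y1=roi;m=cv2.inRange(cv2.cvtColor(c["img"],cv2.COLOR_BGR2HSV)[y0:y1,x0:x1],lo,hi)
    n,l,st,ce=cv2.connectedComponentsWithStats(m)
    if n<2:return None
    i=1+np.argmax(st[1:,4]);ys,xs=np.where(l==i);return np.c_[xs+x0,ys+y0]
def redang(c,roi):
    px=mask(c,(0,180,50),(6,255,255),roi)
    if px is None: return None
    w=np.array([onz(c,*p,.052)[:2] for p in px]);m=w.mean(0)
    vx,vy,_,_=cv2.fitLine(w.astype(np.float32),2,0,.001,.001).ravel()
    d=m-hub;return len(px),m.round(4),"cen",np.degrees(np.arctan2(d[1],d[0])).round(2),"r",np.hypot(*d).round(4),"axis",np.degrees(np.arctan2(vy,vx)).round(2)
E
python3 - <<'E'
from h import *
rows(arc(-52,-60,4),.108)
T=cams.get_image("top");S=cams.get_image("scene");W=cams.get_image("wrist")
print(redang(T,(330,190,410,250)));print(redang(S,(215,190,330,275)))
a=cv2.resize(S["img"][120:300,190:400],None,fx=1.8,fy=1.8);b=cv2.resize(W["img"],(400,324));cv2.imwrite("pics/f.png",np.hstack([a,b]))
E
```

```text
t 6.3 pos [ 0.6032 -0.2112  0.1088] F [0.4 2.1 0.4]
polar 0.1047 -50.8
[-0.009, -0.011, 0.002]
[-0.014, -0.019, 0.002]
[-0.019, -0.027, 0.002]
[-0.024, -0.035, 0.002]
(6, array([ 0.3959, -0.0912]), 'cen', np.float64(164.61), 'r', np.float64(0.1463), 'axis', np.float32(84.72))
(58, array([ 0.4471, -0.1764]), 'cen', np.float64(-152.7), 'r', np.float64(0.1012), 'axis', np.float32(21.36))
```

View pics/f.png

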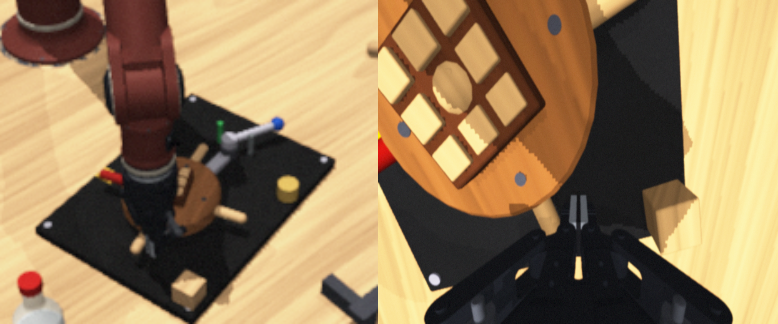

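The wrist view shows the finger against the pale spoke, and the scene view gives red at about -153°. 12–13° remain; I'll push most of that and then back off and measure.

Call:
jog_arm(commands=[-0.006,-0.006,0,0,0,0,-0.009,-0.011,0,0,0,0,-0.014,-0.019,0,0,0,0,-0.019,-0.027,0,0,0,0,-0.022,-0.032,0,0,0,0,-0.025,-0.037,0,0,0,0,-0.027,-0.04,0,0,0,0,-0.027,-0.04,0,0,0,0])

```text
time_s: 7.25
tool_pos: [0.5874, -0.2219, 0.1088]
orientation: [2.207, 2.235, -0.001]
force: [0.8, 0.9, -0.1]
gripper_width: -0.0001
finger_force: 0.3
```

```bash
python3 - <<'E'
from h import *
rows(arc(-60,-30,1),.108)
S=cams.get_image("scene");print(redang(S,(215,190,330,275)))
E
```

```text
t 7.25 pos [ 0.5874 -0.2219  0.1088] F [ 0.8  0.9 -0.1]
polar 0.1048 -61.3
[0.097, 0.103, 0.002]
None
```

Call:
jog_arm(commands=[0.02,0.02,0,0,0,0,0.04,0.045,0,0,0,0,0.04,0.045,-0.1,0,0,0,0.04,0.045,-0.2,0,0,0,0.04,0.045,-0.3,0,0,0,0.04,0.045,-0.3,0,0,0])

```text
time_s: 7.9
tool_pos: [0.6093, -0.2058, 0.2354]
orientation: [2.196, 2.229, 0.009]
force: [1.0, -0.2, 0.5]
gripper_width: -0.0002
finger_force: 0.0
```

Call:
jog_arm(commands=[0.1,-0.02,0,0,0,0,0.2,-0.04,0,0,0,0,0.3,-0.06,0,0,0,0,0.4,-0.08,0,0,0,0,0.5,-0.1,0,0,0,0,0.6,-0.12,0,0,0,0,0.7,-0.12,0,0,0,0,0.7,-0.12,0,0,0,0])

```text
time_s: 8.7
tool_pos: [0.5531, 0.0839, 0.2278]
orientation: [-2.188, -2.247, -0.005]
force: [0.0, 0.1, -0.1]
gripper_width: 0.0
finger_force: 0.0
```

```bash
python3 - <<'E'
from h import *
rows(arc(-60,-30,1),.108)
T=cams.get_image("top");S=cams.get_image("scene")
print(redang(T,(345,190,380,250)));print(redang(S,(215,190,300,275)))
mk=mask(T,(22,150,80),(34,255,255),(355,215,378,246));w=np.mean([onz(T,*p,.021)[:2] for p in mk],0);print("mark",w,len(mk))
mk=mask(S,(22,150,80),(34,255,255),(230,195,265,230));print("markS",np.mean([onz(S,*p,.021)[:2] for p in mk],0),len(mk))
a=cv2.resize(T["img"][110:260,255:425],None,fx=4,fy=4,interpolation=2);cv2.imwrite("pics/g.png",a)
E
```

```text
t 8.7 pos [0.5531 0.0839 0.2278] F [ 0.   0.1 -0.1]
polar 0.2145 85.7
[-0.673, 0.169, 0.295]
(83, array([ 0.443 , -0.1553]), 'cen', np.float64(-164.92), 'r', np.float64(0.0973), 'axis', np.float32(15.04))
(65, array([ 0.441 , -0.1584]), 'cen', np.float64(-163.54), 'r', np.float64(0.1001), 'axis', np.float32(11.8))
mark [ 0.4098019  -0.15991998] 93
markS [ 0.4128634  -0.16469628] 53
```

View pics/g.png

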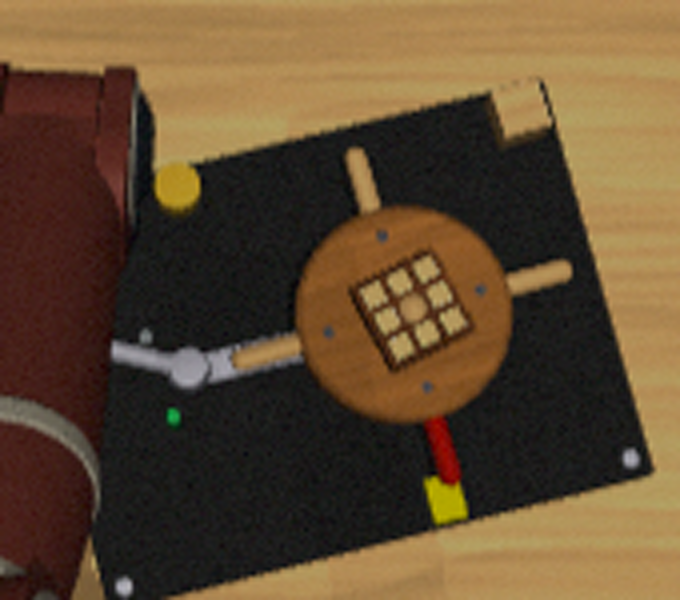

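Red points almost at the mark (red at crop (443,450), mark at (446,500)). I'll refine the error using the pale spokes and board screws.

```bash
python3 - <<'E'
from h import *
T=cams.get_image("top");I=T["img"]
def cen(roi,lo,hi,z,pr=1):
    m=mask(T,lo,hi,roi);w=np.array([onz(T,*p,z)[:2] for p in m]);return w,w.mean(0)
pale=((8,70,90),(24,200,255)) 
L,l=cen((310,190,329,206),*pale,.052);Rr,r=cen((384,172,400,186),*pale,.052);U,u=cen((338,145,352,162),*pale,.052)
red,rd=cen((355,205,375,235),(0,180,50),(6,255,255),.052)
ang=lambda v:np.degrees(np.arctan2(v[1],v[0]))
print("n",len(L),len(Rr),len(U),len(red))
print("LR",ang(l-r)-90,"RedU",ang(u-rd))
# screws: bright low saturation
h=cv2.cvtColor(I,cv2.COLOR_BGR2HSV)
C=[]
for x,y in[(286,256),(412,224)]:
    w=h[y-5:y+6,x-5:x+6,2].astype(float);w=np.clip(w-70,0,None)*(h[y-5:y+6,x-5:x+6,1]<90);ys,xs=np.mgrid[y-5:y+6,x-5:x+6]
    C.append(onz(T,(w*xs).sum()/w.sum(),(w*ys).sum()/w.sum(),.019)[:2])
print("screws",C,"stand yaw",ang(C[0]-C[1])-90)
# board near edge: fit line to black mask boundary
m=cv2.inRange(h,(0,0,0),(180,255,60));e=[]
for x in list(range(300,400,2)):
    col=np.where(m[215:275,x])[0]; e.append(onz(T,x,215+col.max()+.5,.018)[:2])
e=np.array(e,np.float32);v=cv2.fitLine(e,cv2.DIST_HUBER,0,.001,.001).ravel();print("edge yaw",np.degrees(np.arctan(v[1]/v[0])))
A=np.array([l,r]);
# hub as intersection of the two spoke lines
d1=l-r;d2=u-rd;t=np.linalg.solve(np.c_[d1,-d2],rd-r);hb=r+t[0]*d1;print("hub",hb)
mk,mc=cen((355,215,378,246),(22,150,80),(34,255,255),.021);print("mark dir",ang(hb-mc),"len",np.hypot(*(hb-mc)),"red dir",ang(hb-rd))
E
```

```text
n 90 84 80 83
LR 15.358397429692431 RedU 15.516185406706038
screws [array([0.35094106, 0.06653039]), array([ 0.43985041, -0.2926685 ])] stand yaw 13.902497107133883Traceback (most recent call last):
  File "<stdin>", line 21, in <module>
    return umr_maximum(a, axis, None, out, keepdims, initial, where)
ValueError: zero-size array to reduction operation maximum which has no identity
```

Spoke yaw is 15.4° against the stand's 14.0°, so about 1.4° clockwise remains. I'll return to the same spot and push 2.6 mm further than before.

Call:
jog_arm(commands=[-0.1,0.02,0,0,0,0,-0.2,0.04,0,0,0,0,-0.3,0.06,0,0,0,0,-0.4,0.08,0,0,0,0,-0.5,0.1,0,0,0,0,-0.6,0.12,0,0,0,0,-0.7,0.125,0,0,0,0,-0.71,0.125,0,0,0,0])

```text
time_s: 9.65
tool_pos: [0.605, -0.22, 0.2288]
orientation: [2.218, 2.217, -0.011]
force: [-0.7, -1.1, 0.3]
gripper_width: -0.0002
finger_force: 0.0
```

```bash
python3 - <<'E'
from h import *
rows([(.609,-.199)],.1088)
print(state()["orientation"])
E
```

```text
t 9.65 pos [ 0.605  -0.22    0.2288] F [-0.7 -1.1  0.3]
polar 0.1128 -52.9
[0.055, 0.01, 0.3]
[ 2.21820585  2.21735292 -0.01051211]
```

Call:
jog_arm(commands=[0,0,0,0,0,0,0,0,0,0,0,0,0,0,0,0,0,0])

```text
time_s: 9.95
tool_pos: [0.6077, -0.2073, 0.2285]
orientation: [-2.203, -2.238, -0.001]
force: [0.1, -0.0, -0.8]
gripper_width: 0.0002
finger_force: 0.0
```

```bash
python3 - <<'E'
from h import *
rows([(.609,-.199)],.1088)
print(state()["orientation"])
E
```

```text
t 9.95 pos [ 0.6077 -0.2073  0.2285] F [ 0.1 -0.  -0.8]
polar 0.1048 -47.5
[0.02, 0.004, 0.299]
[-2.20325235e+00 -2.23758388e+00 -1.39848679e-03]
```

Call:
jog_arm(commands=[0.02,0.004,0,0,0,0,0.02,0.004,0.1,0,0,0,0.02,0.004,0.2,0,0,0,0.02,0.004,0.27,0,0,0,0.02,0.004,0.299,0,0,0,0.02,0.004,0.299,0,0,0,0.02,0.004,0.299,0,0,0])

```text
time_s: 10.65
tool_pos: [0.6101, -0.201, 0.1105]
orientation: [2.204, 2.235, 0.002]
force: [-0.6, 0.7, 0.3]
gripper_width: -0.0001
finger_force: 0.0
```

```bash
python3 - <<'E'
from h import *
rows([(.5974,-.2134),(.5874,-.2219),(.5851,-.2231)],.1088)
E
```

```text
t 10.65 pos [ 0.6101 -0.201   0.1105] F [-0.6  0.7  0.3]
polar 0.1019 -44.2
[-0.031, -0.032, 0.004]
[-0.051, -0.057, 0.004]
[-0.054, -0.063, 0.004]
```

Call:
jog_arm(commands=[-0.015,-0.016,0.003,0,0,0,-0.031,-0.032,0.003,0,0,0,-0.042,-0.045,0.003,0,0,0,-0.049,-0.055,0.003,0,0,0,-0.052,-0.06,0.003,0,0,0,-0.054,-0.063,0.003,0,0,0,-0.054,-0.063,0.003,0,0,0,-0.054,-0.063,0.003,0,0,0])

```text
time_s: 11.45
tool_pos: [0.5846, -0.223, 0.1081]
orientation: [2.206, 2.236, 0.001]
force: [1.4, 0.7, 1.1]
gripper_width: 0.0001
finger_force: 0.7
```

```bash
python3 - <<'E'
from h import *
rows([(.5851,-.2231)],.1088)
E
```

```text
t 11.45 pos [ 0.5846 -0.223   0.1081] F [1.4 0.7 1.1]
polar 0.1045 -62.9
[-0.0, 0.001, -0.002]
```

Now retreat, lift and cross over to the lever side, then measure again.

Call:
jog_arm(commands=[0.02,0.02,0,0,0,0,0.04,0.045,0,0,0,0,0.04,0.045,-0.1,0,0,0,0.04,0.045,-0.2,0,0,0,0.04,0.045,-0.3,0,0,0,0.04,0.045,-0.3,0,0,0])

```text
time_s: 12.05
tool_pos: [0.6055, -0.2071, 0.2342]
orientation: [2.197, 2.23, 0.008]
force: [-0.5, -0.9, 0.5]
gripper_width: 0.0002
finger_force: 0.0
```

Call:
jog_arm(commands=[0.1,-0.02,0,0,0,0,0.2,-0.04,0,0,0,0,0.3,-0.06,0,0,0,0,0.4,-0.08,0,0,0,0,0.5,-0.1,0,0,0,0,0.6,-0.11,0,0,0,0,0.7,-0.11,0,0,0,0,0.7,-0.11,0,0,0,0])

```text
time_s: 12.85
tool_pos: [0.5533, 0.0825, 0.2266]
orientation: [-2.187, -2.247, -0.003]
force: [0.1, -0.0, -0.1]
gripper_width: 0.0002
finger_force: 0.0
```

```bash
cat > meas.py <<'E'
from h import *
def meas():
    T=cams.get_image("top")
    def cen(roi,lo,hi,z):
        m=mask(T,lo,hi,roi);return len(m),np.mean([onz(T,*p,z)[:2] for p in m],0)
    pale=((8,70,90),(24,200,255));ang=lambda v:np.degrees(np.arctan2(v[1],v[0]))
    n1,l=cen((310,190,329,206),*pale,.052);n2,r=cen((384,172,400,186),*pale,.052);n3,u=cen((338,145,352,162),*pale,.052)
    n4,rd=cen((355,205,375,235),(0,180,50),(6,255,255),.052)
    d1=l-r;d2=u-rd;t=np.linalg.solve(np.c_[d1,-d2],rd-r);hb=r+t[0]*d1
    n5,mc=cen((355,215,378,246),(22,150,80),(34,255,255),.021)
    print(n1,n2,n3,n4,n5,"LR",ang(d1)-90,"RedU",ang(d2),"hub",hb,"mark dir",ang(hb-mc),np.hypot(*(hb-mc)),"red",ang(hb-rd))
    return T
E
python3 - <<'E'
from meas import *
T=meas()
h=cv2.cvtColor(T["img"],cv2.COLOR_BGR2HSV);m=cv2.inRange(h,(0,0,0),(180,255,60))
e=np.array([onz(T,x,235+np.where(m[235:275,x]>0)[0].max()+.5,.018)[:2] for x in range(300,360,2) if m[235:275,x].any()],np.float32)
v=cv2.fitLine(e,cv2.DIST_HUBER,0,.001,.001).ravel();print("edge",np.degrees(np.arctan2(v[0],-v[1]))%180,len(e))
p=np.array([.4997,.0205]);a=np.radians(74)
rows([(.558,.082)],.108)
E
```

```text
88 82 80 82 90 LR 13.867521108542675 RedU 13.793863198201858 hub [ 0.5380831  -0.12875292] mark dir 13.719273424596679 0.13242468524299758 red 13.793863198201873
edge 13.273849 30
t 12.9 pos [0.5536 0.0783 0.2268] F [ 0.  -0.4  0.5]
polar 0.2089 85.4
[0.008, 0.012, 0.297]
```

The turntable reads 13.8° from the spokes, with the mark at 13.7° and the screws at 13.9°, so it is set. Now I lower beside the lever.

Call:
jog_arm(commands=[0,0.006,0,0,0,0,0,0.006,0,0,0,0,0,0.006,0.1,0,0,0,0,0.006,0.18,0,0,0,0,0.006,0.18,0,0,0,0,0.006,0.18,0,0,0])

```text
time_s: 13.5
tool_pos: [0.557, 0.0712, 0.1561]
orientation: [2.209, 2.233, -0.001]
force: [0.7, -0.7, 0.3]
gripper_width: 0.0002
finger_force: 0.0
```

```bash
cat >> h.py <<'E'
piv=np.array([.501,.0217])
def lp():
    p=np.array(state()["tool_pos"])[:2]-piv;print("lever polar",np.hypot(*p),np.degrees(np.arctan2(p[1],p[0])))
E
python3 - <<'E'
from h import *
rows([(.556,.077)],.108);lp()
E
```

```text
t 13.5 pos [0.557  0.0712 0.1561] F [ 0.7 -0.7  0.3]
polar 0.2022 84.3
[0.015, -0.002, 0.12]
lever polar 0.07472588252029928 41.49884198650557
```

Call:
jog_arm(commands=[0.012,0,0,0,0,0,0.012,0,0.03,0,0,0,0.012,0,0.07,0,0,0,0.012,0,0.11,0,0,0,0.012,0,0.12,0,0,0,0.012,0,0.12,0,0,0])

```text
time_s: 14.1
tool_pos: [0.5564, 0.0774, 0.1077]
orientation: [-2.206, -2.236, 0.001]
force: [0.9, -0.5, 1.0]
gripper_width: -0.0003
finger_force: 0.0
```

```bash
python3 - <<'E'
from h import *
lp();rows(arc(45,85,8,.07,piv),.108)
E
```

```text
lever polar 0.07862604591816741 45.15577329104208
t 14.1 pos [0.5564 0.0774 0.1077] F [ 0.9 -0.5  1. ]
polar 0.2084 84.6
[-0.005, -0.026, -0.001]
[0.004, -0.038, -0.001]
[0.013, -0.051, -0.001]
[0.02, -0.064, -0.001]
[0.026, -0.078, -0.001]
[0.031, -0.093, -0.001]
[0.034, -0.108, -0.001]
[0.037, -0.123, -0.001]
```

Call:
jog_arm(commands=[-0.001,-0.013,0,0,0,0,-0.003,-0.026,0,0,0,0,0.004,-0.038,0,0,0,0,0.013,-0.051,0,0,0,0,0.02,-0.064,0,0,0,0,0.026,-0.078,0,0,0,0,0.031,-0.093,0,0,0,0,0.034,-0.108,0,0,0,0])

```text
time_s: 14.9
tool_pos: [0.5134, 0.0905, 0.1081]
orientation: [2.206, 2.235, 0.002]
force: [3.1, -1.8, -0.3]
gripper_width: -0.0001
finger_force: 1.3
```

```bash
python3 - <<'E'
from h import *
lp();rows(arc(80,112,8,.07,piv),.108)
E
```

```text
lever polar 0.06992438622644603 79.78665354298005
t 14.9 pos [0.5134 0.0905 0.1081] F [ 3.1 -1.8 -0.3]
polar 0.2218 96.1
[0.002, -0.013, 0.0]
[0.003, -0.025, 0.0]
[0.003, -0.037, 0.0]
[0.003, -0.049, 0.0]
[0.001, -0.061, 0.0]
[-0.001, -0.073, 0.0]
[-0.004, -0.085, 0.0]
[-0.009, -0.097, 0.0]
```

Call:
jog_arm(commands=[0.002,-0.013,0,0,0,0,0.003,-0.025,0,0,0,0,0.003,-0.037,0,0,0,0,0.003,-0.049,0,0,0,0,0.001,-0.061,0,0,0,0,-0.001,-0.073,0,0,0,0,-0.004,-0.085,0,0,0,0,-0.009,-0.097,0,0,0,0])

```text
time_s: 15.7
tool_pos: [0.4741, 0.0865, 0.1079]
orientation: [-2.206, -2.236, -0.0]
force: [2.7, -0.5, -0.7]
gripper_width: -0.0004
finger_force: 1.1
```

```bash
python3 - <<'E'
from h import *
lp();rows(arc(112,128,8,.07,piv),.108)
E
```

```text
lever polar 0.0701396844015972 112.58331752599328
t 15.7 pos [0.4741 0.0865 0.1079] F [ 2.7 -0.5 -0.7]
polar 0.2254 106.2
[-0.002, -0.004, -0.0]
[-0.004, -0.009, -0.0]
[-0.007, -0.015, -0.0]
[-0.01, -0.02, -0.0]
[-0.013, -0.026, -0.0]
[-0.016, -0.031, -0.0]
[-0.02, -0.036, -0.0]
[-0.023, -0.041, -0.0]
```

Call:
jog_arm(commands=[-0.002,-0.004,0,0,0,0,-0.004,-0.009,0,0,0,0,-0.007,-0.015,0,0,0,0,-0.01,-0.02,0,0,0,0,-0.013,-0.026,0,0,0,0,-0.015,-0.029,0,0,0,0,-0.016,-0.031,0,0,0,0,-0.016,-0.031,0,0,0,0])

```text
time_s: 16.5
tool_pos: [0.4618, 0.0796, 0.1079]
orientation: [-2.207, -2.235, 0.001]
force: [2.0, 1.0, 0.7]
gripper_width: 0.0001
finger_force: 0.8
```

```bash
python3 - <<'E'
from h import *
lp();rows(arc(124,130,4,.07,piv),.108)
E
```

```text
lever polar 0.06993027967041479 124.0482585037967
t 16.5 pos [0.4618 0.0796 0.1079] F [2.  1.  0.7]
polar 0.2227 109.7
[-0.002, -0.004, -0.0]
[-0.005, -0.007, -0.0]
[-0.008, -0.011, -0.0]
[-0.011, -0.015, -0.0]
```

No stop yet; the force is still at moving level. I'll creep on.

Call:
jog_arm(commands=[-0.002,-0.002,0,0,0,0,-0.003,-0.004,0,0,0,0,-0.005,-0.007,0,0,0,0,-0.005,-0.007,0,0,0,0])

```text
time_s: 16.9
tool_pos: [0.4591, 0.0775, 0.1079]
orientation: [-2.207, -2.235, 0.001]
force: [1.7, 0.1, 0.1]
gripper_width: -0.0003
finger_force: 0.8
```

```bash
python3 - <<'E'
from h import *
lp();rows(arc(126,132,3,.07,piv),.108);print(state()["finger_force"])
E
```

```text
lever polar 0.06980110451486617 126.8976173898933
t 16.9 pos [0.4591 0.0775 0.1079] F [1.7 0.1 0.1]
polar 0.2217 110.6
[-0.002, -0.003, -0.0]
[-0.005, -0.008, -0.0]
[-0.009, -0.012, -0.0]
0.8012498170137405
```

Call:
jog_arm(commands=[-0.002,-0.003,0,0,0,0,-0.004,-0.006,0,0,0,0,-0.006,-0.009,0,0,0,0,-0.009,-0.012,0,0,0,0,-0.009,-0.012,0,0,0,0])

```text
time_s: 17.4
tool_pos: [0.4571, 0.076, 0.1083]
orientation: [2.203, 2.236, 0.009]
force: [6.0, 4.5, -2.5]
gripper_width: 0.0002
finger_force: 3.7
```

```bash
python3 - <<'E'
from h import *
lp();rows(arc(131,137,3,.07,piv),.108)
S=cams.get_image("scene")
b=mask(S,(105,150,40),(125,255,255),(280,140,370,230));print(len(b));q=np.mean([onz(S,*x,.05)[:2] for x in b],0)-piv;print("ball",np.hypot(*q),np.degrees(np.arctan2(q[1],q[0])))
E
```

```text
lever polar 0.06979939639464976 128.9710603960282
t 17.4 pos [0.4571 0.076  0.1083] F [ 6.   4.5 -2.5]
polar 0.2209 111.2
[-0.008, -0.01, 0.001]
[-0.012, -0.014, 0.001]
[-0.016, -0.018, 0.001]
17
ball 0.09494911150970853 146.06488888821173
```

Force rose to 7.5 N with the finger stalled at 129°, and the ball is at about 146° (144° expected), so the lever is at its stop. Retreat and check.

Call:
jog_arm(commands=[-0.01,-0.014,0,0,0,0,-0.01,-0.014,0,0,0,0,0.01,0.005,0,0,0,0,0.04,0.03,0,0,0,0,0.05,0.04,-0.1,0,0,0,0.05,0.04,-0.2,0,0,0,0.05,0.04,-0.3,0,0,0,0.05,0.04,-0.35,0,0,0])

```text
time_s: 18.25
tool_pos: [0.4693, 0.0936, 0.2501]
orientation: [-2.207, -2.235, 0.001]
force: [0.4, 0.1, -0.4]
gripper_width: -0.0002
finger_force: 0.0
```

Call:
jog_arm(commands=[0.1,0,0,0,0,0,0.2,0,0,0,0,0,0.3,0,0,0,0,0,0.4,0,0,0,0,0,0.5,0,0,0,0,0,0.5,0,0,0,0,0,0.5,0,0,0,0,0])

```text
time_s: 18.95
tool_pos: [0.4658, 0.294, 0.2467]
orientation: [-2.204, -2.238, 0.009]
force: [0.4, -0.1, -0.4]
gripper_width: -0.0001
finger_force: 0.0
```

```bash
python3 - <<'E'
from meas import *
T=meas();S=cams.get_image("scene")
for c,r in((T,(255,180,310,250)),(S,(280,140,370,230))):
    b=mask(c,(105,150,40),(125,255,255),r)
    if b is None: print("none");continue
    q=np.mean([onz(c,*x,.05)[:2] for x in b],0)-piv;print("ball",len(b),np.hypot(*q),np.degrees(np.arctan2(q[1],q[0])))
s=state();print(s["time_s"],s["tool_pos"],s["force"])
a=cv2.resize(T["img"][110:260,235:425],None,fx=2.1,fy=2.1);b=cv2.resize(S["img"][140:290,210:390],None,fx=2.1,fy=2.1);cv2.imwrite("pics/k.png",np.hstack([a,b]))
E
```

```text
88 84 80 86 90 LR 13.857063472305015 RedU 13.967735882113315 hub [ 0.5380939  -0.12887266] mark dir 13.66782955854809 0.13240683184244892 red 13.967735882113313
ball 57 0.09118171250823039 144.0370101411403
ball 17 0.09370572992041869 145.48963266124233
19.05 [0.46704364 0.2920033  0.2472813 ] [ 0.34442749 -0.81517951  1.01330773]
```

View pics/k.png

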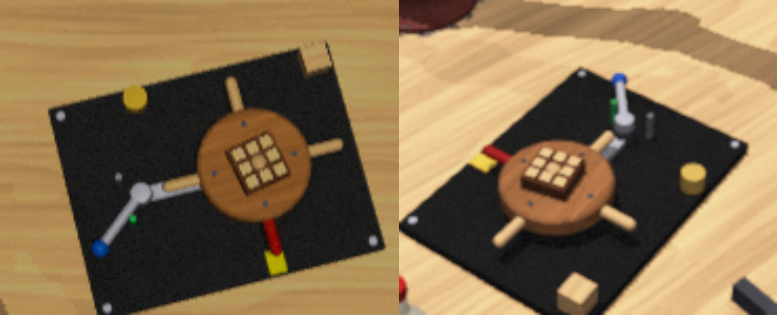

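The final view shows the red spoke over the yellow mark (crop (274,240)→(276,263)) and the lever against the green peg, with the ball at 144° and 144° expected. The bystanders in view are in place and the robot is clear.

```bash
python3 -c "
from bench import job; print(job.job_done())"
```

```text
the job is handed in; nothing more can be done
None
```

The red spoke points at the yellow mark, measured within about 0.3°, the brake lever is against its stop by the green peg, and the job was handed in at about 19 s.

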